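# Swing the largest lens over the board

## Robot

A 6-joint arm with a two-finger parallel gripper is mounted at the origin on a cart in front of the work surface, level with it; the furniture and walls round the work are solid. World frame = base frame: x ahead of the robot, y to its left, z up, the work surface at z = 0. Lengths are in m, angles in rad, forces in N, time in s.
With the tool pointing down it reaches from about 0.375 to 0.9 m from the base axis. Payload 3.1 kg.
Tool frame: the origin (TCP) lies between the finger pads; the fingertips stand manip.nose_length ahead of it and the grasp point (between the pads) lies 5 mm behind it (manip.nose_length is the distance from the TCP to the fingertips, in m); z points along the fingers, y is the line along which they close (so a half turn about z gives the same grasp; the last joint's range is limited). The gripper opens to 85 mm and grips with 20 to 120 N. Pads are 22 mm wide; open, the fingers measure 114 mm over their backs; the gripper's body (76 mm by 85 mm) begins 54 mm behind the grasp point. The pads swing forward as they close: fully open they stand 13 mm farther back than shut.
Start: joints at [-1.401, 0.527, 1.433, -0, 1.181, -0.178], TCP at [0.213, -0.588, 0.245] pointing down, gripper open.
Joint ranges: [-3.08, 3.08], [-0.75, 2.2], [0.22, 2.44], [-1.43, 4.57], [0, 2.65], [-2.85, 2.85]. Speed limits (rad/s): [2.79, 2.79, 3.14, 3.14, 3.14, 3.14].

## Interface

Orientations are given as a unit quaternion [x, y, z, w].
In Python, from station import monitor, eyes, job, manip gives the robot as it stands.
- The arm moves only by the shell command python3 -m pendant 'ROWS' [FORCE]. ROWS is JSON, a list that holds one entry, the list of rows, each a list of 7 numbers: the shift along the tool's x, y, z as a fraction of full scale, then the turn, a rotation vector about the tool's x, y, z as a fraction of full scale, then the opening, from 0 (shut) to 1 (fully open). A call has 1 to 20 rows; each row shifts and turns the commanded pose from where the row before left it, along the tool's axes as they then stand; what a row does not reach is not made up. Full scale, the value 1, is 800 mm for a shift and 0.12 rad for a turn. A row lasts 1/10 s, in which the tool goes at most 50 mm and 8.59 degrees, less where a joint would pass 70% of its speed; a pose out of reach is approached as far as the arm can. A call with a number of a shift or a turn outside -1 to 1 is refused whole. A call with a gripper value outside its range is refused whole. The fingers move at their own pace and stop on an object; FORCE is the grip in N (left out, the last holds). Time passes only in rows, so rows that do not move let the fingers close. It gives the time, the measured TCP pose, the force, the opening and the grip force at its end, in the units of the state.
- monitor.sense(): the state, without advancing time (a new reading comes with each control period).
- eyes.snapshot(name): name is "scene" or "top" or "wrist"; returns a dict with "pixels" (420x560x3 uint8, red, green, blue), "depth" (420x560 float32, m along the optical axis (not along the pixel's ray), 0 where there is no reading), "intrinsics" (3x3 intrinsics, pixels), "eye" and "attitude" of the camera in the world. Camera axes: x right, y down, z forward; pixel columns grow to the right and rows downward; lengths in m; the calibration is good to about 2 mm. A picture is of the moment at which its call begins.
- job.sign_off(): hands the job in; it is judged then, once.
The state is a dict: "t": time; "q": joint angles; "qd": joint speeds; "tau": joint torques, N m; "tcp_pos": TCP position; "tool_rot": TCP orientation; "force": force on the tool from outside, world axes, zero at the start; "ft_torque": the same for the moment, N m; "finger_gap": opening from 0.0 (shut) to 1.0 (fully open); "gripper_force": force on a finger pad.
Only numpy, scipy, OpenCV 4.12 (cv2) and the standard library are available. Lean on these libraries where they do the work, as an engineer would, in place of code of your own. Each camera call takes 0.05 s, during which the arm holds its last target. There are 200 camera calls.

## Task

An inspection stand with three lenses on a turning turret stands on the bench with a circuit board on its stage. Push the upright tabs of the turret sideways with the fingertips to step it round until the largest lens is centred over the middle of the stage where the board lies. Only push, gently: do not grip the turret, flick it into a spin, touch the lenses, shift or lift the stand, disturb the board, or knock the solder spool, tape roll or flux tin.

Things in the scene. Friction and masses are not known exactly. Their poses are not given: they have to be found in the camera images.
- lens_stand: The lens stand, loose, about 3 kg. Grey steel base plate 150 x 110 x 12 mm, its long side along the stand's x from -90 to +60 mm, with a 18 mm column rising from the origin to the turret. Origin: underside of the base below the column; z up. The stage is on its -x side.
- axis (a point): Point on the turret's vertical turning axis (the column's axis), 86 mm above the bench, at mid-thickness of the turret. x, y, z as the stand's.
- stage (a point): Middle of the stage, a dark rubber pad 46 x 66 mm, on its top surface 15 mm above the bench, 48 mm from the turret's axis. The board lies centred here.
- lens_large: Largest lens: clear disc in an aluminium ring, outer diameter 46 mm, 16 mm tall (78 to 94 mm above the bench). Origin: its centre, 48 mm from the turret's axis, 86 mm above the bench. It turns with the turret. Not to be touched.
- lens_medium: Medium lens, outer diameter 32 mm, otherwise like the largest; 120 degrees counter-clockwise (from above) from the largest. Not to be touched.
- lens_small: Small lens, outer diameter 21 mm, otherwise like the largest; 240 degrees counter-clockwise (from above) from the largest. Not to be touched.
- tab0 (a point): Top middle of one of three alike upright black tabs: a plate 8 mm thick, 24 mm tall (78 to 102 mm above the bench), reaching from 58 to 94 mm from the turret's axis; this point is 76 mm from the axis. tab0 is 60 degrees counter-clockwise (from above) from the largest lens. Beyond 71 mm from the axis only tabs stick out, with free space below down to the base plate or bench.
- tab1 (a point): The same point of the tab 180 degrees from the largest lens.
- tab2 (a point): The same point of the tab 300 degrees counter-clockwise (60 degrees clockwise) from the largest lens.
- turret (a joint): Turning angle of the turret on the stand in rad, growing counter-clockwise from above; 0 (or any whole turn) with the largest lens centred over the stage. It turns either way without stops or clicks within two turns, has a steady friction of about 0.1 N m (1.3 N at a tab) and stays where it is left.
- board: Loose green circuit board 34 x 53 x 11 mm lying on the stage, long side across the stand's x axis. Origin: centre of its underside.
- solder_spool: Bystander: loose solder spool, diameter 55 mm, 34 mm tall. Origin: centre of its underside.
- tape_black: Bystander: loose roll of black tape, diameter 59 mm, 18 mm tall. Origin: centre of its underside.
- flux_tin: Bystander: loose round white tin, diameter 44 mm, 19 mm tall. Origin: centre of its underside.

How it is judged:
By the outcome, as a careful person would: the job done as asked, in the order asked, and still so for the second after the job is handed in, with the robot touching nothing.
It also fails if it takes over 48 s, if anything falls off the work surface, if the arm or the gripper's body presses on something with over 40 N, if the wrist force passes 120 N, or if a joint passes its speed limit or range.

## Working session

There is one attempt and no reset: what is moved stays moved. The work goes in short steps, Python scripts to look and compute and a shell command to move; the robot and the scene stay as the last step left them, time stands still between calls to the robot, and variables do not carry over. Pictures are saved under pics/ and viewed, at most 10 in all, crops included, and the job is handed in when it is done.

```bash
mkdir -p pics
python3 - <<'E'
from station import monitor, eyes, job, manip
import cv2,numpy as np
s=monitor.sense();print(s['t'],s['tcp_pos'],s['tool_rot'],s['finger_gap'],manip.nose_length)
for n in ['top','scene']:
    d=eyes.snapshot(n);cv2.imwrite(f'pics/{n}0.png',d['pixels'][:,:,::-1]);np.savez(f'{n}0.npz',**d);print(n,d['eye'],d['attitude'],d['intrinsics'])
E
```

```text
0.0 [ 0.21290396 -0.58688346  0.24432115] [ 9.84920671e-01  1.73003073e-01 -2.32444979e-06 -1.09936754e-03] 0.9988812946806471 0.014
top [ 0.46457037 -0.01511769  1.07897988] [-0.70188051  0.71193096 -0.02074858  0.00935693] [[441.86868195   0.         275.20340374]
 [  0.         441.86868195 211.4446507 ]
 [  0.           0.           1.        ]]
scene [-0.22778154  0.40431699  0.88592027] [-0.46883475  0.78851521 -0.3403602   0.20637994] [[512.13367814   0.         276.21935094]
 [  0.         512.13367814 200.86573892]
 [  0.           0.           1.        ]]
```

View pics/top0.png

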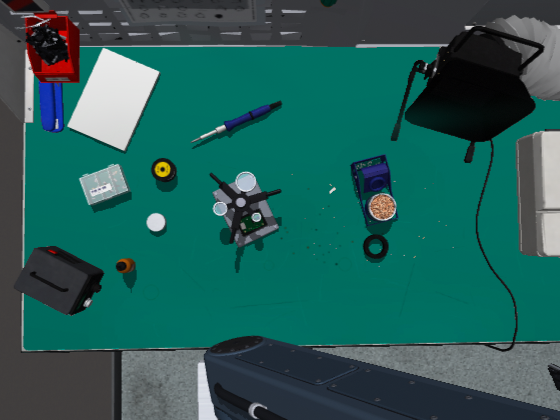

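View pics/scene0.png

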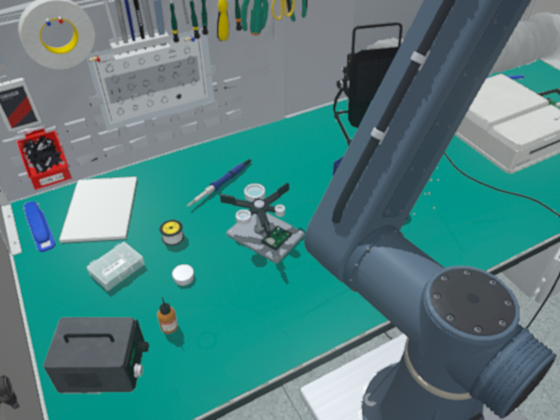

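The stand is at about (243,210) in the top view, with the turret axis near (240,202), the largest lens near (246,181) and the board near (254,222). The spool, tin and tape are all clear of it. I'll enlarge that area.

Run:
```python
import cv2,numpy as np
d=np.load('top0.npz');c=d['pixels'][160:260,190:300,::-1]
c=cv2.resize(c,None,fx=6,fy=6,interpolation=cv2.INTER_CUBIC)[:600]
for i in range(0,110,10):cv2.putText(c,str(190+i),(i*6,10),0,.35,(255,255,255));cv2.line(c,(i*6,0),(i*6,5),(255,255,255))
for i in range(0,100,10):cv2.putText(c,str(160+i),(0,i*6+4),0,.35,(255,255,255))
cv2.imwrite('pics/c0.png',c)
```

```text
(no output)
```

View pics/c0.png

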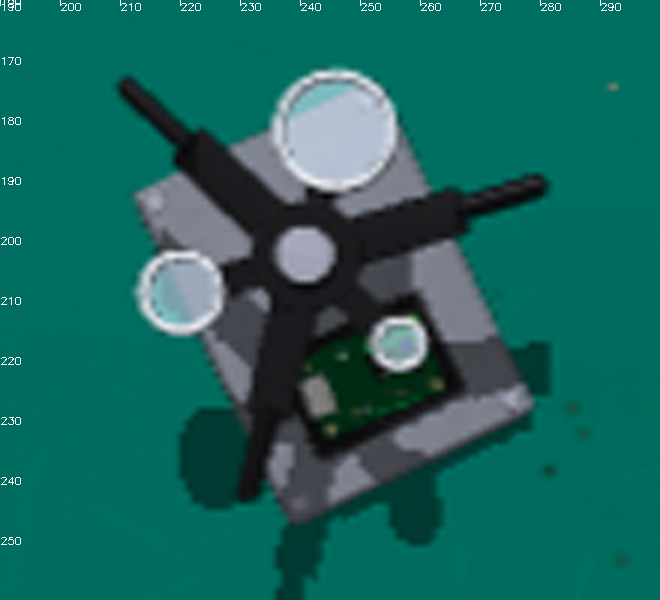

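The crop shows the large lens at (246.0,181.8), the medium at (220.2,208.6) and the small at (256.5,217.2), nearly over the board. The tab tips are at (210.5,174.2), (280.3,190.5) and (231.5,242.5). The base plate corners are at (213,192.5), (239.5,247) and (278.5,228).

```bash
cat > h.py <<'E'
import numpy as np
from scipy.spatial.transform import Rotation as R
def ray(d,u,v,z):
    r=R.from_quat(d['attitude']).apply([(u-d['intrinsics'][0,2])/d['intrinsics'][0,0],(v-d['intrinsics'][1,2])/d['intrinsics'][1,1],1])
    return (d['eye']+r*(z-d['eye'][2])/r[2])[:2]
E
python3 - <<'E'
from h import *
d=np.load('top0.npz');P={}
for n,u,v,z in [('L',246,181.8,.094),('M',220.2,208.6,.094),('S',256.5,217.2,.094),('tA',210.5,174.2,.102),('tB',280.3,190.5,.102),('tC',231.5,242.5,.102),('b1',213,192.5,.012),('b2',239.5,247,.012),('b3',278.5,228,.012),('spool',163,170,.034),('tin',156,222,.019),('tape',376,247,.018)]:
    P[n]=ray(d,u,v,z);print(n,P[n].round(4))
ax=(P['L']+P['M']+P['S'])/3; ax2=(P['tA']+P['tB']+P['tC'])/3;print('axis',ax,ax2)
for n in ['L','M','S','tA','tB','tC']:
    v=P[n]-ax;print(n,np.hypot(*v),np.degrees(np.arctan2(v[1],v[0])))
for a,b in [('b1','b2'),('b3','b2')]:
    v=P[b]-P[a];print(a,b,np.hypot(*v),np.degrees(np.arctan2(v[1],v[0])))
f=P['b1']-P['b2'];f/=np.hypot(*f);c=(P['b1']+P['b3'])/2;print('axis from base',c+f*.015)
E
```

```text
L [0.5737 0.033 ]
M [0.5145 0.0911]
S [0.4942 0.0106]
tA [0.5907 0.111 ]
tB [ 0.5524 -0.0431]
tC [0.4389 0.0661]
b1 [0.5578 0.117 ]
b2 [0.4255 0.0545]
b3 [ 0.4698 -0.04  ]
spool [0.6109 0.2319]
tin [0.4883 0.2526]
tape [ 0.4207 -0.2736]
axis [0.52743002 0.04491493] [0.52735053 0.04466895]
L 0.04773029872610427 -14.425089343240879
M 0.04801185245001508 105.66280141992247
S 0.047808088658427735 -134.08879120820123
tA 0.09149882533572266 46.26769592121246
tB 0.09154077768011158 -74.15407933251241
tC 0.09099237960845158 166.5210373722658
b1 b2 0.1463303055844847 -154.71945756500307
b3 b2 0.10439418766433113 115.11983491854329
axis from base [0.52737157 0.04489343]
```

The turret stands about +140.5° from target, so I'll push tab B (at -74°) clockwise with the fingers closed. First the tool moves over the start point, 86 mm out and 32 mm on the counter-clockwise side of the tab, and turns so that its x points at the column.

```bash
python3 -m pendant '[[[0.0373,-0.0277,0,0,0,0,0],[0.0373,-0.0277,0,0,0,0,0],[0.0373,-0.0277,0,0,0,0,0],[0.0373,-0.0277,0,0,0,0,0],[0.0373,-0.0277,0,0,0,0,0],[0.0373,-0.0277,0,0,0,0,0],[0.0373,-0.0277,0,0,0,0,0],[0.0373,-0.0277,0,0,0,0,0],[0.0373,-0.0277,0,0,0,0,0],[0.0373,-0.0277,0,0,0,0,0],[0.0373,-0.0277,0,0,0,0,0],[0.0373,-0.0277,0,0,0,0,0],[0.0373,-0.0277,0,0,0,0,0],[0.0373,-0.0277,0,0,0,0,0],[0.0373,-0.0277,0,0,0,0,0],[0.0373,-0.0277,0,0,0,0,0],[0.0373,-0.0277,0,0,0,0,0],[0.0373,-0.0277,0,0,0,0,0]]]'
python3 -m pendant '[[[0,0,0,0,0,-0.961,0],[0,0,0,0,0,-0.961,0],[0,0,0,0,0,-0.961,0],[0,0,0,0,0,-0.961,0],[0,0,0,0,0,-0.961,0],[0,0,0,0,0,-0.961,0],[0,0,0,0,0,-0.961,0],[0,0,0,0,0,-0.961,0],[0,0,0,0,0,-0.961,0],[0,0,0,0,0,-0.961,0],[0,0,0,0,0,-0.961,0],[0,0,0,0,0,-0.961,0],[0,0,0,0,0,-0.961,0],[0,0,0,0,0,0,0],[0,0,0,0,0,0,0]]]'
cat > st.py <<'E'
from station import monitor
from h import *
s=monitor.sense();r=R.from_quat(s['tool_rot']).as_matrix();a=np.array([.5274,.0449])-s['tcp_pos'][:2]
print('t',s['t'],'tcp',s['tcp_pos'].round(4),'xang',np.degrees(np.arctan2(r[1,0],r[0,0])).round(2),'z',r[:,2].round(3),'axis in tool',(r[:2,:2].T@a).round(4),'F',s['force'].round(2),'gap',round(s['finger_gap'],3))
E
python3 st.py
```

```text
t: 1.9
tcp_pos: [0.5824, -0.028, 0.2449]
tool_rot: [0.985, 0.173, -0.0, -0.0]
force: [0.6, 0.7, -0.1]
finger_gap: 0.003
gripper_force: 0.0
t: 3.4
tcp_pos: [0.5819, -0.0294, 0.245]
tool_rot: [0.604, 0.797, -0.0, -0.0]
force: [-0.5, -0.1, -0.7]
finger_gap: -0.007
gripper_force: 0.0
t 3.4 tcp [ 0.5819 -0.0294  0.245 ] xang 105.68 z [-0.001  0.    -1.   ] axis in tool [ 0.0863 -0.0323] F [-0.5  -0.06 -0.67] gap -0.007
```

```bash
python3 -m pendant '[[[0,0,0.025,0,0,0,0],[0,0,0.025,0,0,0,0],[0,0,0.025,0,0,0,0],[0,0,0.025,0,0,0,0],[0,0,0.025,0,0,0,0],[0,0,0.02,0,0,0,0],[0,0,0.015,0,0,0,0],[0,0,0.0125,0,0,0,0],[0,0,0.01,0,0,0,0],[0,0,0,0,0,0,0]]]'
python3 st.py
python3 - <<'E'
from station import eyes
import cv2
d=eyes.snapshot('scene');cv2.imwrite('pics/s1.png',cv2.resize(d['pixels'][130:290,190:360,::-1],None,fx=3.7,fy=3.7))
E
```

```text
t: 4.4
tcp_pos: [0.5816, -0.0294, 0.0984]
tool_rot: [0.603, 0.798, -0.0, -0.001]
force: [-0.2, -0.1, -0.2]
finger_gap: 0.004
gripper_force: 0.0
t 4.4 tcp [ 0.5816 -0.0294  0.0984] xang 105.8 z [-0.002  0.    -1.   ] axis in tool [ 0.0862 -0.0319] F [-0.24 -0.09 -0.24] gap 0.004
```

View pics/s1.png

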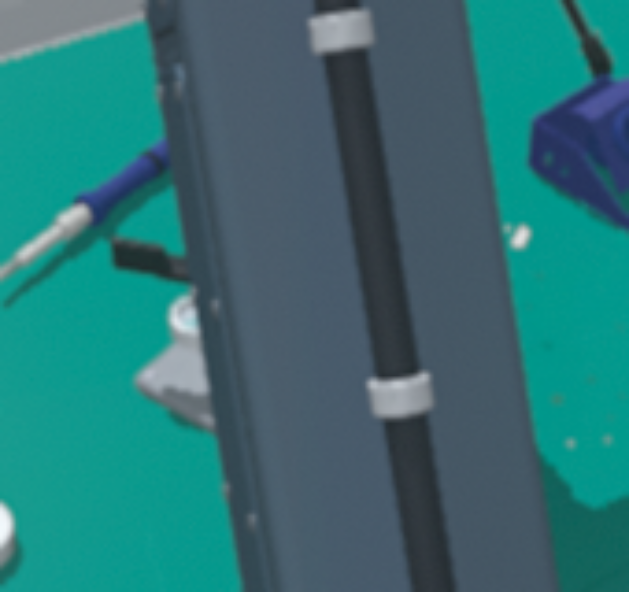

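The arm hides the view, but the position and forces agree with the plan. I'll close in gently, then start the arc.

```bash
python3 -m pendant '[[[0,-0.0025,0,0,0,0,0],[0,-0.0025,0,0,0,0,0],[0,-0.0025,0,0,0,0,0],[0,-0.0025,0,0,0,0,0],[0,-0.002,0,0,0,0,0],[0,-0.002,0,0,0,0,0],[0,-0.0015,0,0,0,0,0],[0,-0.001,0,0,0,0,0]]]'
python3 st.py
python3 -m pendant '[[[-0.0004,-0.0019,0,0,0,0.145,0],[-0.0005,-0.0028,0,0,0,0.218,0],[-0.0007,-0.0037,0,0,0,0.29,0],[-0.0009,-0.0047,0,0,0,0.364,0],[-0.0009,-0.0047,0,0,0,0.364,0],[-0.0009,-0.0047,0,0,0,0.364,0],[-0.0009,-0.0047,0,0,0,0.364,0],[-0.0009,-0.0047,0,0,0,0.364,0],[-0.0009,-0.0047,0,0,0,0.364,0],[-0.0009,-0.0047,0,0,0,0.364,0]]]'
python3 st.py;  python3 - <<'E'
from station import eyes
import cv2,numpy as np
a=eyes.snapshot('top')['pixels'][160:260,190:300,::-1];b=eyes.snapshot('wrist')['pixels'][:,:,::-1]
cv2.imwrite('pics/w1.png',np.hstack([cv2.resize(a,(440,400)),cv2.resize(b,(360,400))]))
E
```

```text
t: 5.25
tcp_pos: [0.5692, -0.0331, 0.0993]
tool_rot: [0.603, 0.798, -0.0, -0.0]
force: [0.6, 0.7, -0.2]
finger_gap: 0.002
gripper_force: 0.1
t 5.25 tcp [ 0.5692 -0.0331  0.0993] xang 105.82 z [-0.  0. -1.] axis in tool [ 0.0865 -0.019 ] F [ 0.6   0.71 -0.19] gap 0.002
t: 6.25
tcp_pos: [0.5376, -0.0429, 0.0994]
tool_rot: [0.745, 0.667, 0.0, 0.0]
force: [1.5, 1.4, -0.3]
finger_gap: -0.004
gripper_force: 0.6
t 6.25 tcp [ 0.5376 -0.0429  0.0994] xang 83.64 z [ 0.001 -0.    -1.   ] axis in tool [ 0.0861 -0.0199] F [ 1.46  1.35 -0.33] gap -0.004
```

View pics/w1.png

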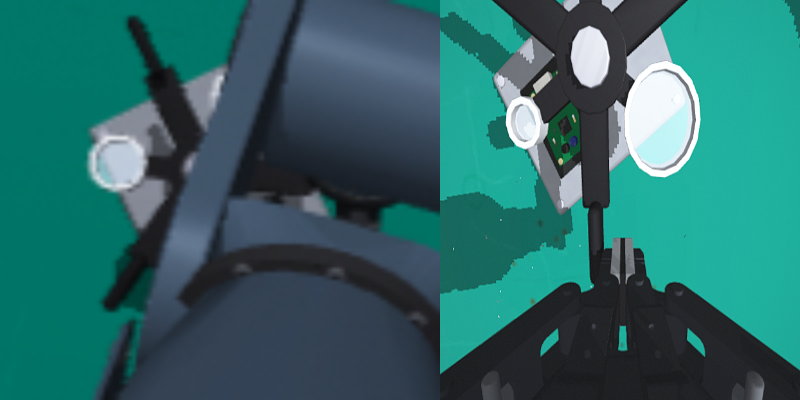

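The wrist view shows the shut fingertips at (625,245) flat against the tab at (597,245), clear of the lenses and pushing it clockwise. I'll continue the arc.

```bash
python3 -m pendant '[[[-0.0009,-0.0047,0,0,0,0.364,0],[-0.0009,-0.0047,0,0,0,0.364,0],[-0.0009,-0.0047,0,0,0,0.364,0],[-0.0009,-0.0047,0,0,0,0.364,0],[-0.0009,-0.0047,0,0,0,0.364,0],[-0.0009,-0.0047,0,0,0,0.364,0],[-0.0009,-0.0047,0,0,0,0.364,0],[-0.0009,-0.0047,0,0,0,0.364,0],[-0.0009,-0.0047,0,0,0,0.364,0],[-0.0009,-0.0047,0,0,0,0.364,0],[-0.0009,-0.0047,0,0,0,0.364,0],[-0.0009,-0.0047,0,0,0,0.364,0],[-0.0009,-0.0047,0,0,0,0.364,0],[-0.0009,-0.0047,0,0,0,0.364,0],[-0.0009,-0.0047,0,0,0,0.364,0],[-0.0009,-0.0047,0,0,0,0.364,0],[-0.0009,-0.0047,0,0,0,0.364,0],[-0.0009,-0.0047,0,0,0,0.364,0],[-0.0009,-0.0047,0,0,0,0.364,0],[-0.0009,-0.0047,0,0,0,0.364,0]]]'
python3 st.py
```

```text
t: 8.35
tcp_pos: [0.4674, -0.0188, 0.0994]
tool_rot: [0.957, 0.29, 0.0, 0.0]
force: [0.5, -1.4, 0.3]
finger_gap: 0.002
gripper_force: 0.6
t 8.35 tcp [ 0.4674 -0.0188  0.0994] xang 33.71 z [ 0.    -0.001 -1.   ] axis in tool [ 0.0853 -0.0197] F [ 0.46 -1.36  0.28] gap 0.002
```

```bash
python3 -m pendant '[[[-0.0009,-0.0047,0,0,0,0.364,0],[-0.0009,-0.0047,0,0,0,0.364,0],[-0.0009,-0.0047,0,0,0,0.364,0],[-0.0009,-0.0047,0,0,0,0.364,0],[-0.0009,-0.0047,0,0,0,0.364,0],[-0.0009,-0.0047,0,0,0,0.364,0],[-0.0009,-0.0047,0,0,0,0.364,0],[-0.0009,-0.0047,0,0,0,0.364,0],[-0.0009,-0.0047,0,0,0,0.364,0],[-0.0009,-0.0047,0,0,0,0.364,0],[-0.0009,-0.0047,0,0,0,0.364,0],[-0.0009,-0.0047,0,0,0,0.364,0],[-0.0009,-0.0047,0,0,0,0.364,0],[-0.0009,-0.0047,0,0,0,0.364,0],[-0.0009,-0.0047,0,0,0,0.364,0],[-0.0009,-0.0047,0,0,0,0.364,0],[-0.0009,-0.0047,0,0,0,0.364,0],[-0.0009,-0.0047,0,0,0,0.364,0],[-0.0009,-0.0047,0,0,0,0.364,0],[-0.0009,-0.0047,0,0,0,0.364,0]]]'
python3 st.py
python3 -m pendant '[[[-0.0009,-0.0047,0,0,0,0.364,0],[-0.0009,-0.0047,0,0,0,0.364,0],[-0.0009,-0.0047,0,0,0,0.364,0],[-0.0007,-0.0037,0,0,0,0.29,0],[-0.0005,-0.0028,0,0,0,0.218,0],[-0.0004,-0.0019,0,0,0,0.145,0],[0,0,0,0,0,0,0]]]'
python3 st.py
python3 - <<'E'
from station import eyes
import cv2,numpy as np
d=eyes.snapshot('top');np.savez('top2.npz',**d)
a=d['pixels'][160:260,190:300,::-1];w=eyes.snapshot('wrist');np.savez('w2.npz',**w)
cv2.imwrite('pics/w2.png',np.hstack([cv2.resize(a,(330,300)),cv2.resize(w['pixels'][:,:,::-1],(400,300))]))
E
```

```text
t: 10.35
tcp_pos: [0.4402, 0.0508, 0.0993]
tool_rot: [0.99, -0.142, -0.001, 0.0]
force: [-0.7, -1.3, -0.6]
finger_gap: -0.003
gripper_force: 0.6
t 10.35 tcp [0.4402 0.0508 0.0993] xang -16.34 z [-0.002 -0.    -1.   ] axis in tool [ 0.0854 -0.0188] F [-0.67 -1.29 -0.56] gap -0.003
t: 11.05
tcp_pos: [0.4438, 0.0689, 0.0993]
tool_rot: [0.97, -0.244, -0.0, 0.0]
force: [-1.4, -1.3, -0.1]
finger_gap: -0.005
gripper_force: 0.4
t 11.05 tcp [0.4438 0.0689 0.0993] xang -28.26 z [-0.001 -0.    -1.   ] axis in tool [ 0.085  -0.0184] F [-1.44 -1.28 -0.08] gap -0.005
```

View pics/w2.png

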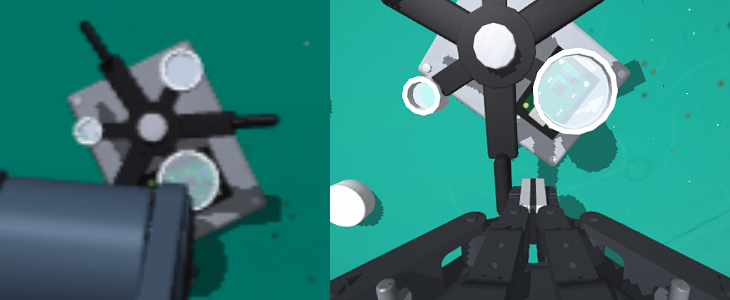

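The top view (left) shows the large lens at (189,180), nearly over the board and a few degrees short. I'll enlarge it to measure, along with the base edges.

Run:
```python
import cv2,numpy as np
d=np.load('top2.npz');c=d['pixels'][160:260,190:300,::-1]
c=cv2.resize(c,None,fx=6,fy=6,interpolation=cv2.INTER_CUBIC)
cv2.imwrite('pics/c2.png',c)
```

```text
(no output)
```

View pics/c2.png

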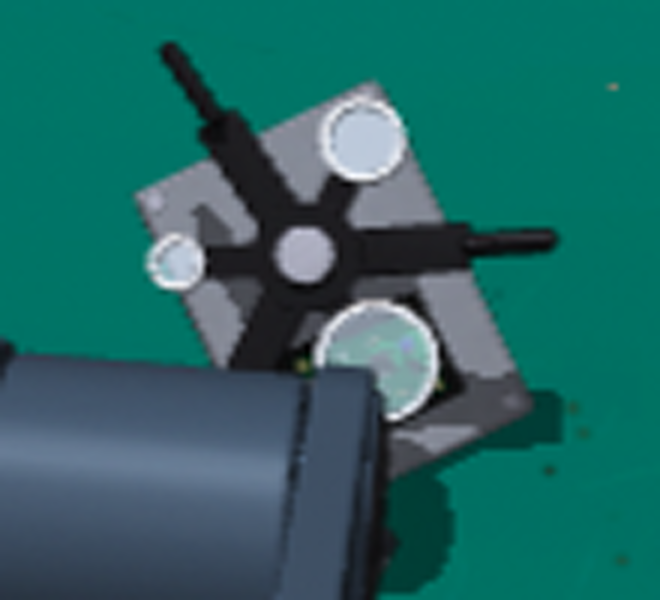

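Here the medium lens is at (250.5,183.2), the small at (219.5,203.7) and the large at (252.8,220.0). The base corners are unmoved at (213,192.5) and (278.5,228), and the far corner shows at (253,173.7).

Run:
```python
from h import *
d=np.load('top2.npz');ax=np.array([.5274,.0449]);A=lambda v:np.degrees(np.arctan2(v[1],v[0]))
for n,u,v,z,o in [('L',252.8,220,.094,0),('M',250.5,183.2,.094,-120),('S',219.5,203.7,.094,120),('t',218.2,167.8,.102,180),('t',282,200,.102,-60)]:
    q=ray(d,u,v,z)-ax;print(n,np.hypot(*q),(A(q)+o+180)%360-180)
b1,b4,b3=[ray(d,*p,.012) for p in [(213,192.5),(253,173.7),(278.5,228)]]
print(A(b4-b1)-90,A(b3-b4))
# camera-parallax-free check: depth-based board centroid
d=np.load('top0.npz');p=d['pixels'].astype(int);v,u=np.nonzero((p[...,1]>p[...,0]+20)&(p[...,1]>p[...,2]+15)&(p[...,1]<120));m=(u>235)&(u<270)&(v>205)&(v<240)
print(m.sum(),A(ray(d,(u[m].min()+u[m].max())/2,(v[m].min()+v[m].max())/2,.026)-ax))
```

```text
L 0.04717335575025143 -146.54372677662408
M 0.04823738225160215 -146.9854919210511
S 0.04774083486716267 -147.6260435489255
t 0.09153034863999693 -147.65487489825318
t 0.09157951075869926 -147.58343643374903
-155.42710007029285 -155.67212594181777
163 -153.5582805382856
```

It needs about 7.7° more, with the same contact. Then I'll back off, lift and look.

```bash
python3 -m pendant '[[[-0.0005,-0.0028,0,0,0,0.218,0],[-0.0005,-0.0028,0,0,0,0.218,0],[-0.0005,-0.0028,0,0,0,0.218,0],[-0.0005,-0.0025,0,0,0,0.19,0],[-0.0004,-0.0019,0,0,0,0.145,0],[-0.0002,-0.0012,0,0,0,0.09,0],[-0.0001,-0.0005,0,0,0,0.04,0],[0,0,0,0,0,0,0],[0,0,0,0,0,0,0]]]'
python3 st.py
python3 -m pendant '[[[0,0.003,0,0,0,0,0],[0,0.005,0,0,0,0,0],[0,0.007,0,0,0,0,0],[-0.01,0,0,0,0,0,0],[0,0,-0.02,0,0,0,0],[0,0,-0.04,0,0,0,0],[0,0,-0.04,0,0,0,0],[0,0,-0.04,0,0,0,0],[0,0,-0.04,0,0,0,0],[0,0.05,0,0,0,0,0],[0,0.05,0,0,0,0,0],[0,0.05,0,0,0,0,0],[0,0.05,0,0,0,0,0],[0,0.05,0,0,0,0,0],[0,0,0,0,0,0,0]]]'
python3 st.py
python3 - <<'E'
from station import eyes
import cv2,numpy as np
d=eyes.snapshot('top');np.savez('top3.npz',**d)
cv2.imwrite('pics/c3.png',cv2.resize(d['pixels'][160:260,190:300,::-1],None,fx=6,fy=6,interpolation=cv2.INTER_CUBIC))
E
```

```text
t: 12.05
tcp_pos: [0.4486, 0.0799, 0.0993]
tool_rot: [0.951, -0.309, 0.0, -0.0]
force: [-0.4, -0.1, -0.5]
finger_gap: -0.001
gripper_force: 0.4
t 12.05 tcp [0.4486 0.0799 0.0993] xang -35.98 z [ 0.  0. -1.] axis in tool [ 0.0843 -0.018 ] F [-0.36 -0.13 -0.48] gap -0.001
t: 13.55
tcp_pos: [0.3149, -0.0894, 0.2432]
tool_rot: [0.95, -0.313, -0.0, 0.0]
force: [0.7, 0.3, 0.1]
finger_gap: 0.001
gripper_force: 0.0
t 13.55 tcp [ 0.3149 -0.0894  0.2432] xang -36.43 z [-0.001 -0.    -1.   ] axis in tool [ 0.0912 -0.2342] F [0.71 0.33 0.09] gap 0.001
```

View pics/c3.png

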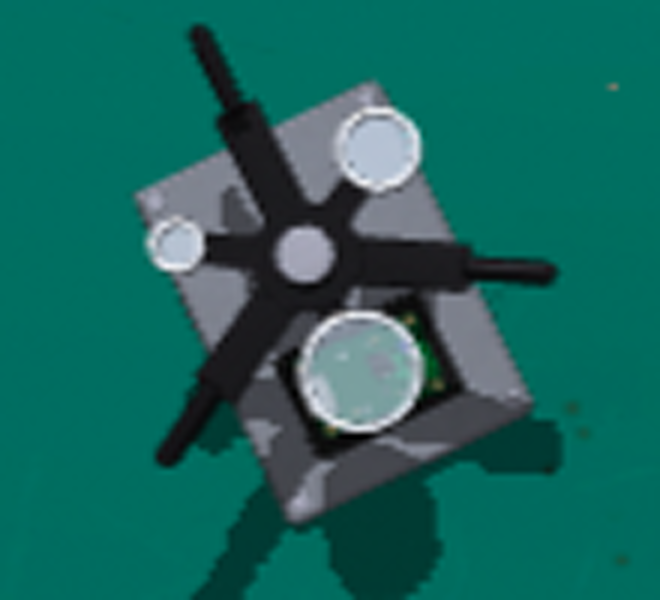

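The view is clear: large lens at crop (361,371), medium at (378,149), small at (176,244). The stage pad corners are near (277,357), (318,455), (465,392) and (425,293), and the base corners at (135,195), (378,82), (532,405) and (294,523).

Run:
```python
from h import *
d=np.load('top3.npz');A=lambda v:np.degrees(np.arctan2(v[1],v[0]));w=lambda x,y,z:ray(d,190+x/6-.4,160+y/6-.4,z)
T=[('L',361,371,.094,0),('M',378,149,.094,-120),('S',176,244,.094,120),('t',198,33,.102,180),('t',551,272,.102,-60),('t',167,460,.102,60)]
q=[w(*t[1:4]) for t in T];ax=(q[0]+q[1]+q[2])/3;print('axis',ax,(q[3]+q[4]+q[5])/3)
for t,p in zip(T,q):v=p-ax;print(t[0],np.hypot(*v),(A(v)+t[4]+180)%360-180)
b=[w(x,y,.012) for x,y in [(135,195),(378,82),(532,405),(294,523)]]
print('base',A(b[3]-b[0]),A(b[2]-b[1]),A(b[0]-b[1])+90-360*0,A(b[3]-b[2])+90)
s=np.mean([w(x,y,.015) for x,y in [(277,357),(318,455),(465,392),(425,293)]],axis=0);print('stage',s,np.hypot(*(s-ax)),A(s-ax),'lens',q[0])
bc=np.mean(b,axis=0);print('basecentre',bc,A(bc-ax))
```

```text
axis [0.52853687 0.04594288] [0.52802451 0.04527517]
L 0.04806844851244602 -155.07278907657584
M 0.04778871520503567 -155.26046332749644
S 0.048065085656515766 -155.45513438011335
t 0.09051623167572649 -155.0875104936972
t 0.09148766743694174 -155.1471418997135
t 0.0910404110600388 -154.05922478512127
base -154.78515720136554 -155.33704225279976 204.3403380885685 205.52112801429513
stage [0.48524405 0.02484247] 0.048161140431968466 -154.01593708027812 lens [0.48494629 0.02568364]
basecentre [0.51504324 0.03928306] -153.73123088196147
```

The lens angle is -155.1° and the base axis -155.1°, so the large lens is within about 1 mm of the stage centre and the base hasn't moved.

```bash
python3 -c "
from station import job;print(job.sign_off())"
```

```text
the job is handed in; nothing more can be done
None
```

The largest lens now sits over the middle of the stage, about 1 mm off centre by the overhead camera; I pushed one tab gently clockwise, the stand stayed put, and the job was handed in at about 14 s with the arm clear.

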